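# Strip the roller bar in a brass-pot workshop

## Task

On the green stand, slide the red stop collar off the free end of the steel bar and set it down in the empty blue tray; only then slide the brass ring off after it and set it down in the same tray. Set both down gently, do not drop them or knock them off, and leave both lying still and let go of.

Things in the scene. Friction and masses are not known exactly. Their poses are not given: they have to be found in the camera images.
- stand: Green stand, fixed, with one level steel bar, 20 mm dia. Origin: base underside below the bar; x along the bar to its free end, z up. Bar axis at z = 130 mm, y = 0; free end at x = 105 mm, 48 mm shoulder disc at x = -60. Post at x = -120 to -70, 70 wide, 158 high; base plate x = -130 to 70, 100 wide, 16 high. Clear above and past the end. At start collar centre at x = 45 to 65, ring -30 to -15.
- collar: Red stop collar: plain ring, 48 mm outer diameter, 32 mm bore, 24 mm wide, 0.17 kg, loose on the bar nearest its free end; slides freely, no lock. Origin: its centre; x axis: its bore axis, along the bar at the start. It hangs with its centre 6 mm below the bar's axis; raised 6 mm it has 6 mm free all round.
- brass_ring: Brass ring: 60 mm outer diameter, 32 mm bore, 28 mm wide, 0.42 kg, loose on the same bar behind the collar. Origin: its centre; x axis: its bore axis, along the bar at the start. It hangs with its centre 6 mm below the bar's axis and slides freely.
- tray: Empty blue open tray, fixed, 220 mm along its x, 170 mm along its y, walls 4 mm thick and 30 mm high, inner floor 4 mm above the bench. Origin: centre of its underside, z up. Both parts fit side by side, e.g. 45 mm either way from the centre along x. (The yellow tray holding bolts is not the one.)
Mind the look-alikes: they are no part of the job. What is shaped like the brass_ring but pink or turquoise is not meant.

How it is judged:
By the outcome, as a careful person would: the job done as asked, in the order asked, and still so for the second after the job is handed in, with the robot touching nothing.
It also fails if it takes over 64 s, if anything falls off the work surface, if the arm or the gripper's body presses on something with over 40 N, if the wrist force passes 120 N, or if a joint passes its speed limit or range.

## Robot

A 7-joint arm with a two-finger parallel gripper is mounted at the origin on the work surface. World frame = base frame: x ahead of the robot, y to its left, z up, the work surface at z = 0. Lengths are in m, angles in degrees, forces in N, time in s.
With the tool pointing down it reaches from about 0.425 to 0.875 m from the base axis. Payload 4.7 kg.
Tool frame: the origin (TCP) lies midway between the tips of the shut fingers; the grasp point (between the pads) lies 19 mm behind it; y points along the fingers, x is the direction in which the jaws open and shut, and the axes are right-handed (so a half turn about y gives the same grasp; the last joint's range is limited). The gripper opens to 87 mm and grips with 3 to 60 N. Pads are 19 mm wide; open, the fingers measure 117 mm over their backs; the gripper's body (75 mm by 190 mm) begins 51 mm behind the grasp point.
Start: joints at [77.813, 18.392, -4.016, 83.108, 1.295, 78.541, -3.26], TCP at [0.146, -0.633, 0.223] pointing down, gripper open.
Joint ranges: [-163.93, 163.93], [-17.29, 119.83], [-79.2, 71.16], [3.27, 140.29], [-89.18, 269.18], [5.43, 117.66], [-154.24, 154.24]. Speed limits (degrees/s): [147.25, 147.25, 180, 180, 180, 180, 180].

## Interface

Orientations are given as [roll, pitch, yaw] about the fixed x, y, z axes, in that order (R = Rz(yaw) Ry(pitch) Rx(roll)).
In Python, from cell import env gives the robot as it stands.
- The arm moves only by the tool carry_out, never from a script. Its argument "targets" is a list of rows, each a list of 2 entries, a list of its own where there are three numbers: the shift along the tool's x, y, z in mm, then the turn, a rotation vector about the tool's x, y, z in degrees. A call has 1 to 12 rows; each row shifts and turns the commanded pose from where the row before left it, along the tool's axes as they then stand; what a row does not reach is not made up. A row lasts 1/10 s, in which the tool goes at most 50 mm and 8.59 degrees, less where a joint would pass 70% of its speed; a pose out of reach is approached as far as the arm can. A call with a gripper value outside its range is refused whole. "jaw" is the opening, from 0 (shut) to 1 (fully open), set as the call begins (left out, the last holds). The fingers move at their own pace and stop on an object; "squeeze" is the grip in N (left out, the last holds). Time passes only in rows, so rows that do not move let the fingers close. It gives the time, the measured TCP pose, the force and the opening at its end, in the units of the state.
- env.get_obs(): the state, without advancing time (a new reading comes with each control period).
- env.read_camera(name): name is "scene" or "top"; returns the picture (400x640x3 uint8, red, green, blue); there is no depth.
- env.get_calibration(name): a dict with "fx", "fy", "cx", "cy" (pixels), "D" ([k1, k2, p1, p2, k3] as OpenCV has them; the pictures are not rectified), "R" (3x3) and "t" (3): a world point X has camera coordinates R X + t. Camera axes: x right, y down, z forward; pixel columns grow to the right and rows downward; lengths in m; the calibration is good to about 2 mm. A picture is of the moment at which its call begins. get_calibration takes no time and is no camera call.
- env.sign_off(): hands the job in, once; it reports no verdict.
Trained networks look in the newest picture that a camera, given by its name, has taken for a name from the list of things; names that differ only in an ending like _2 or _b are one class to them, and where a whole thing is asked for, a point or a joint stands for the part that bears it (a point fixed in the world has none). Each returns a list of dicts, best first, with "p" (0 to 1); they miss things now and then, are a little off and sometimes report something else, mostly with a low value. They report only what shows in the picture. A call takes as long as a camera call. They do not tell look-alikes from the thing itself.
- env.outline_of(camera, label): "mask" (400x640 bool, what is visible of it) and "xy" ([column, row] in pixels, amid what is visible of it).
The state is a dict: "time_s": time; "qpos": joint angles; "joint_velocities": joint speeds; "effort": joint torques, N m; "tool_pos": TCP position; "tool_rot": TCP orientation; "force": force on the tool from outside, world axes, zero at the start; "wrist_torque": the same for the moment, N m; "grip_width": finger opening in m.
Only numpy, scipy, OpenCV 4.12 (cv2) and the standard library are available. Lean on these libraries where they do the work, as an engineer would, in place of code of your own. Each camera call takes 0.05 s, during which the arm holds its last target.

## Working session

There is one attempt and no reset: what is moved stays moved. The work goes in short steps, Python scripts to look and compute and a tool call to move; the robot and the scene stay as the last step left them, time stands still between calls to the robot, and variables do not carry over. Pictures are saved under pics/ and viewed, and the job is handed in when it is done.

Besides the shell and the picture viewer there is one more tool, called after "Call:" by a JSON object that holds its "fn" and its "kwargs". carry_out: Moves the arm, as the interface text tells. Its arguments: {"type":"object","properties":{"targets":{"type":"array","items":{"type":"array"}},"jaw":{"type":"number"},"squeeze":{"type":"number"}},"required":["targets"]}

```bash
mkdir -p pics; ls
python3 - <<'E'
from cell import env
import cv2
print(env.get_obs())
for n in ("scene","top"):
    im=env.read_camera(n); cv2.imwrite(f"pics/{n}0.png",im[:,:,::-1]); print(n,env.get_calibration(n))
    for l in ("stand","collar","brass_ring","tray"):
        for d in env.outline_of(n,l): print(n,l,round(d["p"],2),d["xy"],d["mask"].sum())
E
```

```text
pics
{'time_s': 0.0, 'qpos': array([77.81264093, 18.43888451, -4.01593641, 83.17268959,  1.29646261,
       78.54069844, -3.26115745]), 'joint_velocities': array([-0.01891185,  0.08011571, -0.03412949,  0.02762584,  0.06909368,
       -0.03549169, -0.04528928]), 'effort': array([-6.69310903e-04, -4.91292465e+01, -4.04019020e-01, -3.12529635e+01,
       -6.40267530e-02,  4.36871743e-02,  1.70898452e-04]), 'tool_pos': array([ 0.1459911 , -0.63284356,  0.22148294]), 'tool_rot': array([-90.00694965,   0.10694927, -77.00342806]), 'force': array([-0.0724944 ,  0.02431246,  0.4435533 ]), 'wrist_torque': array([-0.00663085, -0.06461239, -0.01043694]), 'grip_width': 0.08671542155093716}
scene {'fx': 424.1018822232578, 'fy': 424.1018822232578, 'cx': 320.35465332070606, 'cy': 199.62208789863516, 'D': array([-0.10851445,  0.        ,  0.        ,  0.        ,  0.        ]), 'R': array([[ 0.04002145,  0.99919814,  0.00116639],
       [ 0.74002538, -0.02885626, -0.67195964],
       [-0.67138717,  0.02775596, -0.74058685]]), 't': array([ 0.0561046 , -0.31558189,  1.49295224])}
scene stand 0.93 [259
[... 265 characters left out ...]
47 [253.2, 172.0] 401
scene tray 0.39 [243.4, 200.9] 256
top {'fx': 425.84414506955875, 'fy': 425.84414506955875, 'cx': 319.428449170865, 'cy': 206.5407777918566, 'D': array([0.02670134, 0.        , 0.        , 0.        , 0.        ]), 'R': array([[-0.0162723 , -0.99984026, -0.00739328],
       [-0.98991723,  0.0171505 , -0.14060491],
       [ 0.14070925,  0.00503077, -0.99003818]]), 't': array([-0.06722398,  0.53685878,  0.94490618])}
top stand 0.88 [392.2, 252.6] 3657
top collar 0.52 [407.2, 195.1] 274
top brass_ring 0.93 [469.2, 261.3] 484
top brass_ring 0.84 [450.7, 212.7] 451
top brass_ring 0.82 [432.1, 168.7] 426
top brass_ring 0.71 [402.9, 239.9] 423
top tray 0.82 [284.7, 234.3] 7076
```

Run:
```python
import cv2
a=cv2.imread("pics/scene0.png");b=cv2.imread("pics/top0.png")
cv2.imwrite("pics/s0z.png",cv2.resize(a[130:290,170:470],None,fx=2.6,fy=2.6,interpolation=cv2.INTER_CUBIC))
cv2.imwrite("pics/t0z.png",cv2.resize(b[140:340,210:510],None,fx=2.6,fy=2.6,interpolation=cv2.INTER_CUBIC))
```

```text
(no output)
```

View pics/s0z.png

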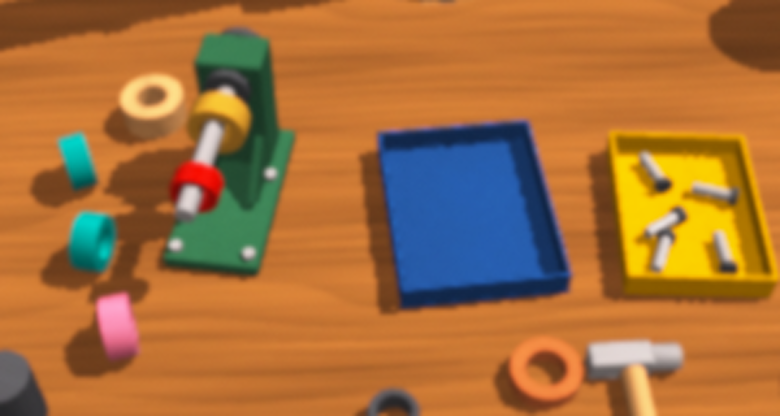

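View pics/t0z.png

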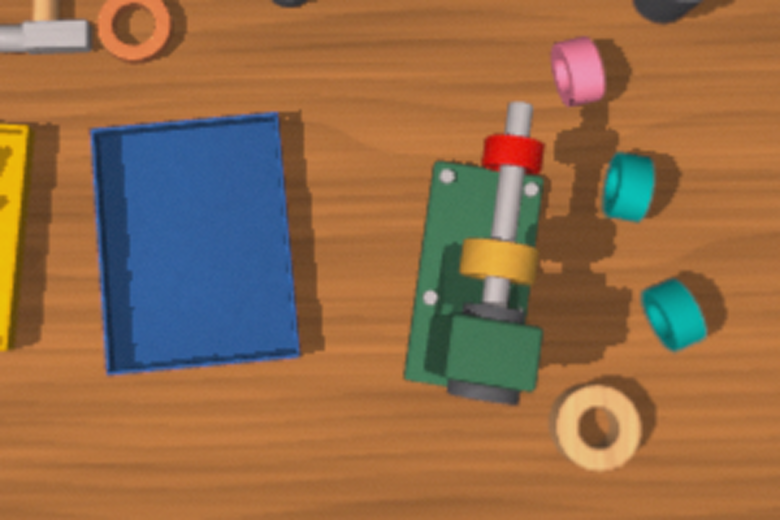

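View pics/scene0.png

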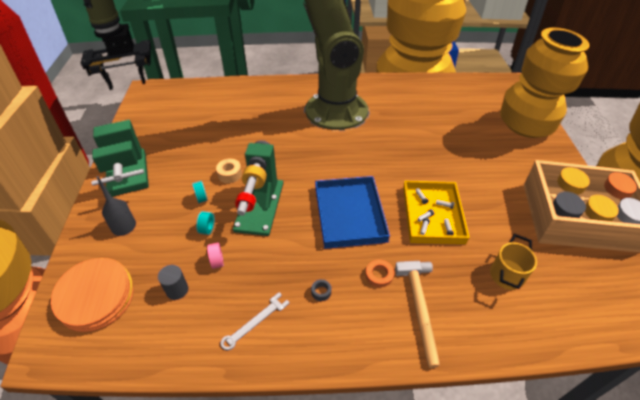

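View pics/top0.png

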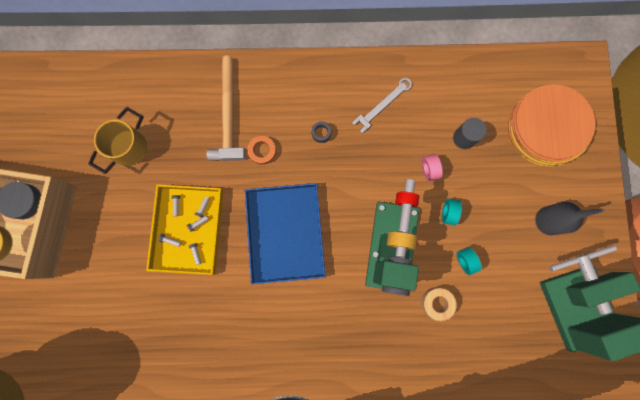

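The scene view shows the stand near (259,194), its bar pointing away from the robot, with the red collar at (245,200) and the brass ring at (256,172). The blue tray is at (352,213). The pink, turquoise and wooden rings are loose look-alikes. I'll zoom in to pick out features.

Run:
```python
import cv2
a=cv2.imread("pics/scene0.png");b=cv2.imread("pics/top0.png")
def z(im,x0,y0,x1,y1,f,n):
    c=cv2.resize(im[y0:y1,x0:x1],None,fx=f,fy=f,interpolation=cv2.INTER_CUBIC)
    for x in range(x0,x1,10): cv2.putText(c,str(x),((x-x0)*f,10),0,.35,(255,255,255),1); cv2.line(c,((x-x0)*f,0),((x-x0)*f,c.shape[0]),(255,255,255) if x%50==0 else (150,150,150),1)
    for y in range(y0,y1,10): cv2.putText(c,str(y),(0,(y-y0)*f),0,.35,(255,255,255),1); cv2.line(c,(0,(y-y0)*f),(c.shape[1],(y-y0)*f),(150,150,150),1)
    cv2.imwrite(n,c)
z(a,220,135,300,245,5,"pics/s1.png")
z(b,360,170,435,300,4,"pics/t1.png")
```

```text
(no output)
```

View pics/s1.png

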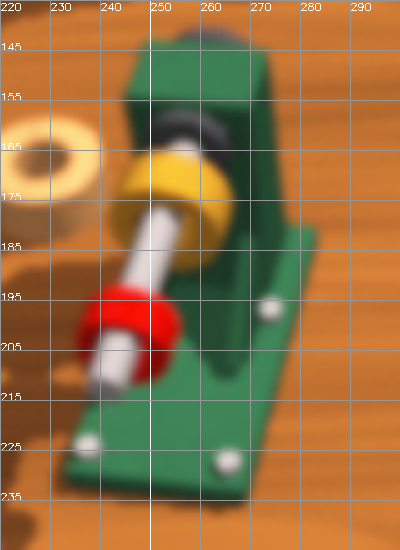

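View pics/t1.png

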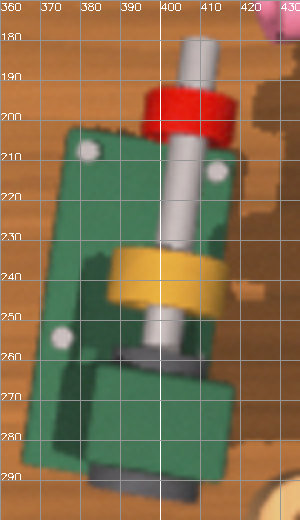

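```bash
cat > h.py <<'E'
from cell import env
import cv2, numpy as np
from scipy.optimize import least_squares
C={n:env.get_calibration(n) for n in ("scene","top")}
def proj(n,P):
    c=C[n];K=np.array([[c["fx"],0,c["cx"]],[0,c["fy"],c["cy"]],[0,0,1.]])
    return cv2.projectPoints(np.asarray(P,float).reshape(-1,3),cv2.Rodrigues(c["R"])[0],c["t"],K,c["D"])[0].reshape(-1,2)
def pose(p,X):
    c,s=np.cos(p[3]),np.sin(p[3]);X=np.asarray(X,float)
    return X@np.array([[c,s,0],[-s,c,0],[0,0,1]])+p[:3]
def fit(data,p0):
    def f(p): return np.concatenate([(proj(n,pose(p,np.array(X)/1000))-uv).ravel() for n,X,uv in data])
    return least_squares(f,p0,loss="soft_l1",f_scale=.7),f
E
cat > m.py <<'E'
from h import *
S=[("top",[(70,50,16),(70,-50,16),(-130,50,16),(-70,35,158),(-70,-35,158),(-120,-35,158),(-120,35,158),(105,0,130)],
 np.array([(376.75,201.75),(419,207.5),(365.5,286.25),(384.25,261),(418.5,266.5),(415.5,290.5),(381.5,285.25),(409.5,179.5)])),
("scene",[(70,50,16),(70,-50,16),(-130,50,16),(-70,-35,158),(-120,-35,158),(-120,35,158),(105,0,130)],
 np.array([(269.2,233.6),(233,229.4),(283.6,180.6),(244.4,154),(249,143),(273.2,145.6),(240.8,213)]))]
r,f=fit(S,[.5,-.2,0,0]);print("stand",r.x[:3],np.degrees(r.x[3]));print(f(r.x).reshape(-1,2).round(1).tolist())
z=lambda a,o:np.array(a)/2.6+o
X=[(-110,-85,30),(-110,85,30),(110,85,30),(110,-85,30)]
T=[("scene",X,z([(378,131),(528,121),(568,275),(402,292)],(170,130))),
("top",X,z([(299,355),(108,373),(92,128),(278,113)],(210,140)))]
r2,f2=fit(T,[.5,0,0,0]);print("tray",r2.x[:3],np.degrees(r2.x[3]));print(f2(r2.x).reshape(-1,2).round(1).tolist())
# free-triangulate bar tip, collar, ring with own x,z along the bar
for lab,ps,pt in (("collar",0,0),("brass_ring",0,0)):
    pass
E
python3 m.py
```

```text
stand [ 0.47185352 -0.24989118 -0.00451414] -9.757724502080649
[[0.1, -0.3], [-0.0, 0.3], [-0.3, -0.0], [-0.3, -0.7], [0.5, -0.7], [0.4, 0.6], [-0.9, 0.3], [-0.0, 1.0], [-0.0, 0.1], [-0.7, 0.3], [-0.1, -0.6], [-0.5, 0.9], [-0.4, -0.4], [0.8, -0.9], [0.6, 0.7]]
tray [ 0.47783586  0.00556642 -0.00361619] 3.9818778606777436
[[-0.5, 0.5], [-0.1, -0.2], [0.9, 0.6], [-1.0, -0.1], [0.3, 0.9], [-0.7, 0.5], [-0.4, -0.1], [0.2, -0.5]]
```

```bash
cat >> m.py <<'E'
def fit0(data,p0):
    def f(p): q=[p[0],p[1],0,p[2]]; return np.concatenate([(proj(n,pose(q,np.array(X)/1000))-uv).ravel() for n,X,uv in data])
    return least_squares(f,p0,loss="soft_l1",f_scale=.7).x
s0=fit0(S,[.5,-.2,0]);t0=fit0(T,[.5,0,0]);print("z=0:",s0,np.degrees(s0[2]),t0,np.degrees(t0[2]))
s=[s0[0],s0[1],0,s0[2]]
a=np.linspace(0,2*np.pi,60)
def sil(n,p,x,z,R,w):
    P=np.concatenate([np.c_[np.full(60,x+e*w/2),R*np.cos(a),z+R*np.sin(a)] for e in(-1,1)])
    h=cv2.convexHull(proj(n,pose(p,P/1000)).astype(np.float32))
    m=np.zeros((400,640),np.uint8);cv2.fillConvexPoly(m,np.round(h*16).astype(np.int32),1,shift=4);return m>0
out={}
ims={n:cv2.cvtColor(cv2.imread(f"pics/{n}0.png"),cv2.COLOR_BGR2HSV) for n in("scene","top")}
for lab,R,w,xs in(("collar",24,24,range(30,80)),("brass_ring",30,28,range(-45,5))):
  for n in("scene","top"):
    H=ims[n]; roi=np.zeros((400,640),bool)
    roi[(150 if n=="scene" else 170):(220 if n=="scene" else 255),(230 if n=="scene" else 380):(270 if n=="scene" else 425)]=1
    if lab=="collar": m=((H[...,0]<6)|(H[...,0]>174))&(H[...,1]>180)
    else: m=(H[...,0]>15)&(H[...,0]<28)&(H[...,1]>140)
    m&=roi
    best=max(((sil(n,s,x,z,R,w)&m).sum()/(sil(n,s,x,z,R,w)|m).sum(),x,z) for x in xs for z in(114,119,124,129,134))
    bz=max(((sil(n,s,x,124,R,w)&m).sum()/(sil(n,s,x,124,R,w)|m).sum(),x) for x in xs)
    print(lab,n,m.sum(),best,bz)
E
python3 m.py
```

```text
stand [ 0.47185352 -0.24989118 -0.00451414] -9.757724502080649
[[0.1, -0.3], [-0.0, 0.3], [-0.3, -0.0], [-0.3, -0.7], [0.5, -0.7], [0.4, 0.6], [-0.9, 0.3], [-0.0, 1.0], [-0.0, 0.1], [-0.7, 0.3], [-0.1, -0.6], [-0.5, 0.9], [-0.4, -0.4], [0.8, -0.9], [0.6, 0.7]]
tray [ 0.47783586  0.00556642 -0.00361619] 3.9818778606777436
[[-0.5, 0.5], [-0.1, -0.2], [0.9, 0.6], [-1.0, -0.1], [0.3, 0.9], [-0.7, 0.5], [-0.4, -0.1], [0.2, -0.5]]
z=0: [ 0.4726829  -0.24920894 -0.16905213] -9.685973751163692 [0.47888573 0.00529623 0.0708133 ] 4.057303329039433
collar scene 207 (np.float64(0.550531914893617), 66, 129) (np.float64(0.5437665782493368), 62)
collar top 264 (np.float64(0.7178082191780822), 67, 114) (np.float64(0.7096774193548387), 63)
brass_ring scene 390 (np.float64(0.680373831775701), -25, 124) (np.float64(0.680373831775701), -25)
brass_ring top 422 (np.float64(0.8366533864541833), -24, 124) (np.float64(0.8366533864541833), -24)
```

```bash
cat >> m.py <<'E'
def ov(n,x0,y0,x1,y1,f,fn,items):
    im=cv2.resize(cv2.imread(f"pics/{n}0.png")[y0:y1,x0:x1],None,fx=f,fy=f,interpolation=cv2.INTER_CUBIC)
    for x,z,R,w,col in items:
      for e in(-1,1):
        P=np.c_[np.full(60,x+e*w/2),R*np.cos(a),z+R*np.sin(a)]
        q=(proj(n,pose(s,P/1000))+.5-[x0,y0])*f-.5
        cv2.polylines(im,[np.round(q).astype(np.int32)],True,col,1)
    cv2.imwrite(fn,im)
it=[(60,124,24,24,(255,255,255)),(-24,124,30,28,(255,0,0)),(22,130,10,166,(0,0,0)),(-62,130,24,4,(255,255,0))]
ov("top",360,165,435,265,6,"pics/ot.png",it)
ov("scene",225,140,285,225,7,"pics/os.png",it)
E
python3 m.py >/dev/null
```

```text
(no output)
```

View pics/ot.png

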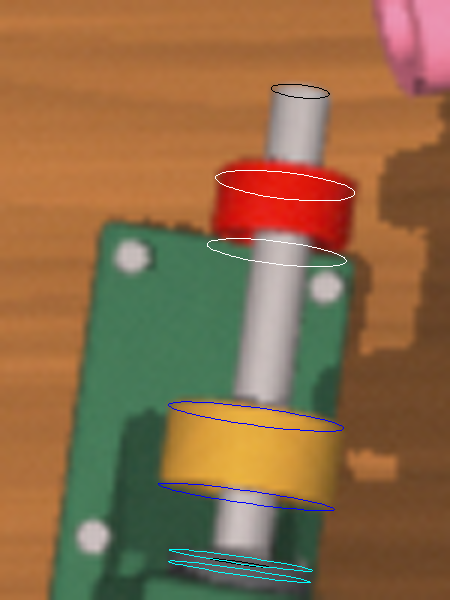

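View pics/os.png

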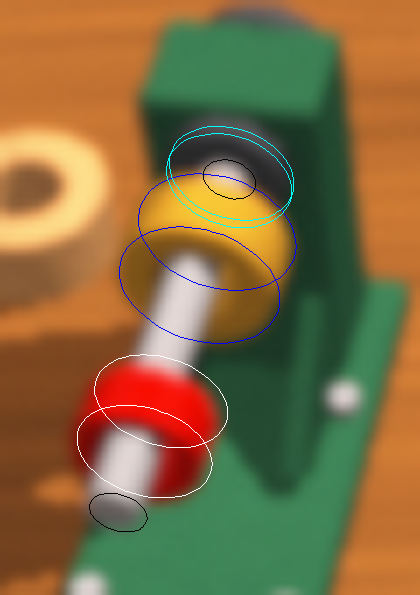

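```bash
cat > g.py <<'E'
from h import *
from scipy.spatial.transform import Rotation as Ro
s=[.4727,-.2492,0,np.radians(-9.7)];t=[.4789,.0053,0,np.radians(4.05)]
def go(P,yaw,roll=-90,pitch=0):
    o=env.get_obs();R=Ro.from_euler("xyz",o["tool_rot"],degrees=True)
    G=Ro.from_euler("xyz",[roll,pitch,yaw],degrees=True)
    d=(np.array(P)-o["tool_pos"])*1000
    print("now",o["tool_pos"].round(4),o["tool_rot"].round(2),"t",o["time_s"],"F",o["force"].round(1),"w",round(o["grip_width"],4))
    print("goal",np.round(P,4),"shift now-frame",R.inv().apply(d).round(1),"goal-frame",G.inv().apply(d).round(1),"turn",(R.inv()*G).as_rotvec(degrees=True).round(2))
S=lambda x,y,z:pose(s,[[x/1000,y/1000,z/1000]])[0]
T=lambda x,y,z:pose(t,[[x/1000,y/1000,z/1000]])[0]
E
python3 -c "
from g import *
go(S(63,0,235),-99.7); go(S(63,0,105),-99.7);print(T(50,0,0),T(-15,0,0))"
```

```text
now [ 0.1461 -0.6333  0.2226] [-90.  -0. -77.] t 0.5 F [-0.  -0.1 -0. ] w 0.0875
goal [ 0.5348 -0.2598  0.235 ] shift now-frame [-276.5  -12.5  462.7] goal-frame [-433.7  -12.4  320.2] turn [ 0.  22.7  0. ]
now [ 0.1461 -0.6333  0.2226] [-90.  -0. -77.] t 0.5 F [-0.  -0.1 -0. ] w 0.0875
goal [ 0.5348 -0.2598  0.105 ] shift now-frame [-276.5  117.5  462.7] goal-frame [-433.7  117.6  320.2] turn [ 0.  22.7  0. ]
[0.52877514 0.00883135 0.        ] [0.46393746 0.0042406  0.        ]
```

Call:
{"fn": "carry_out", "kwargs": {"targets": [[[0,-8,0],[0,7.6,0]],[[0,-8,0],[0,7.6,0]],[[0,-4,0],[0,7.5,0]],[[-20,0,15],[0,0,0]],[[-20,0,15],[0,0,0]],[[-20,0,15],[0,0,0]],[[-20,0,15],[0,0,0]],[[-20,0,15],[0,0,0]],[[-20,0,15],[0,0,0]],[[-20,0,15],[0,0,0]],[[-20,0,15],[0,0,0]],[[-20,0,15],[0,0,0]]], "jaw": 1}}

```text
time_s: 1.7
tool_pos: [0.3102, -0.478, 0.2428]
tool_rot: [-90.0, -0.0, -99.7]
force: [-0.6, -0.5, 0.6]
grip_width: 0.0871
```

Call:
{"fn": "carry_out", "kwargs": {"targets": [[[-20,0,15],[0,0,0]],[[-20,0,15],[0,0,0]],[[-20,0,15],[0,0,0]],[[-20,0,15],[0,0,0]],[[-20,0,15],[0,0,0]],[[-20,0,15],[0,0,0]],[[-20,0,15],[0,0,0]],[[-20,0,15],[0,0,0]],[[-20,0,15],[0,0,0]],[[-20,0,15],[0,0,0]],[[0,0,0],[0,0,0]],[[0,0,0],[0,0,0]]]}}

```text
time_s: 2.9
tool_pos: [0.4912, -0.3067, 0.2426]
tool_rot: [-90.0, -0.0, -99.6]
force: [-0.1, -0.4, 0.3]
grip_width: 0.087
```

```bash
python3 -c "
from g import *
go(S(63,0,105),-99.7)"
```

```text
now [ 0.4912 -0.3067  0.2426] [-9.002e+01 -3.000e-02 -9.963e+01] t 2.9 F [-0.1 -0.4  0.3] w 0.087
goal [ 0.5348 -0.2598  0.105 ] shift now-frame [-53.6 137.5  35.2] goal-frame [-53.5 137.6  35.1] turn [0.02 0.07 0.03]
```

Next I move above the collar and partway down, then look before straddling it.

Call:
{"fn": "carry_out", "kwargs": {"targets": [[[-18,0,12],[0,0,0]],[[-18,0,12],[0,0,0]],[[-17.6,0,11.2],[0,0,0]],[[0,20,0],[0,0,0]],[[0,20,0],[0,0,0]],[[0,20,0],[0,0,0]],[[0,10,0],[0,0,0]],[[0,0,0],[0,0,0]],[[0,0,0],[0,0,0]]]}}

```text
time_s: 3.8
tool_pos: [0.5348, -0.2608, 0.1732]
tool_rot: [-90.0, -0.0, -99.8]
force: [0.3, -0.3, -0.1]
grip_width: 0.0871
```

```bash
cat > look.py <<'E'
import sys
from g import *
k=sys.argv[1];x0,y0,x1,y1=map(int,sys.argv[2:6]);X0,Y0,X1,Y1=map(int,sys.argv[6:10])
L=[]
for n,(a,b,c,d) in(("scene",(x0,y0,x1,y1)),("top",(X0,Y0,X1,Y1))):
    im=env.read_camera(n)[:,:,::-1];cv2.imwrite(f"pics/{n}{k}.png",im)
    q=im[b:d,a:c];f=min(395/q.shape[1],590/q.shape[0]);L.append(cv2.resize(q,None,fx=f,fy=f,interpolation=cv2.INTER_CUBIC))
h=max(i.shape[0] for i in L);L=[cv2.copyMakeBorder(i,0,h-i.shape[0],0,4,0) for i in L]
cv2.imwrite(f"pics/z{k}.png",np.hstack(L))
E
python3 look.py 2 200 100 320 250 350 140 470 300; python3 -c "
from g import *
go(S(63,0,105),-99.7)"
```

```text
now [ 0.5354 -0.2606  0.1739] [-8.988e+01 -5.000e-02 -9.973e+01] t 3.9 F [-1.  -0.7  0.4] w 0.0869
goal [ 0.5348 -0.2598  0.105 ] shift now-frame [-0.7 68.9 -0.9] goal-frame [-0.7 68.9 -0.8] turn [-0.12 -0.03  0.05]
```

View pics/z2.png

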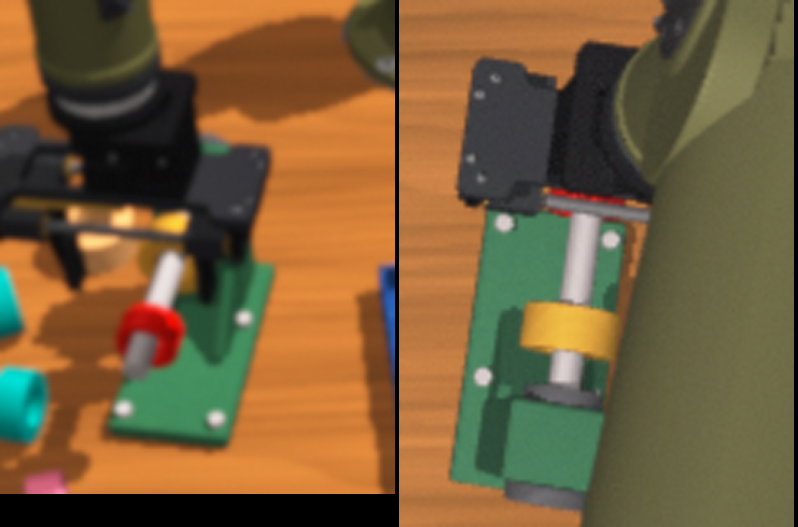

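The open gripper sits above the bar with its fingers either side. In the scene view the fingers are at (223,183) and (263,188) and the collar at (245,200). Next I lower it.

Call:
{"fn": "carry_out", "kwargs": {"targets": [[[0,10,0],[0,0,0]],[[0,10,0],[0,0,0]],[[0,10,0],[0,0,0]],[[0,10,0],[0,0,0]],[[0,10,0],[0,0,0]],[[0,10,0],[0,0,0]],[[0,9,0],[0,0,0]],[[0,0,0],[0,0,0]],[[0,0,0],[0,0,0]]]}}

```text
time_s: 4.8
tool_pos: [0.5349, -0.26, 0.1034]
tool_rot: [-90.0, 0.0, -99.7]
force: [-2.1, -0.1, 0.7]
grip_width: 0.0867
```

```bash
python3 look.py 3 200 130 290 250 370 150 450 250; python3 -c "
from g import *
go(S(63,0,105),-99.7)"
```

```text
now [ 0.5353 -0.2601  0.1041] [-8.994e+01 -2.000e-02 -9.970e+01] t 4.9 F [-0.3 -0.2  0.7] w 0.0868
goal [ 0.5348 -0.2598  0.105 ] shift now-frame [-0.2 -0.9 -0.5] goal-frame [-0.2 -0.9 -0.5] turn [-0.06 -0.    0.02]
```

View pics/z3.png

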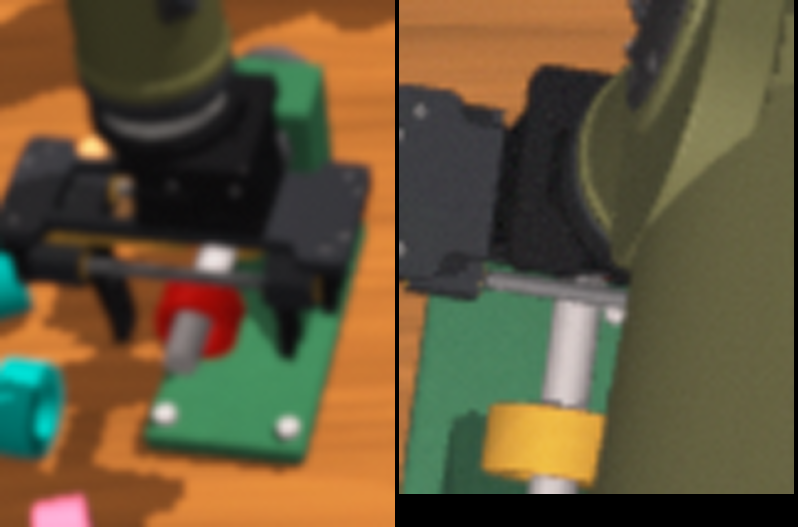

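The fingers straddle the collar evenly, so I close on it.

Call:
{"fn": "carry_out", "kwargs": {"targets": [[[0,0,0],[0,0,0]],[[0,0,0],[0,0,0]],[[0,0,0],[0,0,0]],[[0,0,0],[0,0,0]],[[0,0,0],[0,0,0]],[[0,0,0],[0,0,0]],[[0,0,0],[0,0,0]],[[0,0,0],[0,0,0]]], "jaw": 0, "squeeze": 20}}

```text
time_s: 5.7
tool_pos: [0.5348, -0.2601, 0.1035]
tool_rot: [-90.0, -0.0, -99.7]
force: [0.2, 0.1, -0.7]
grip_width: 0.0477
```

Call:
{"fn": "carry_out", "kwargs": {"targets": [[[0,-2,0],[0,0,0]],[[0,-2,0],[0,0,0]],[[0,-2,0],[0,0,0]],[[0,0,0],[0,0,0]],[[0,0,0],[0,0,0]],[[0,0,0],[0,0,0]]]}}

```text
time_s: 6.3
tool_pos: [0.5347, -0.2599, 0.1095]
tool_rot: [-90.0, -0.0, -99.7]
force: [-0.4, 0.8, -1.7]
grip_width: 0.0478
```

```bash
python3 look.py 4 215 170 275 235 370 150 450 250; python3 -c "
from g import *
go(S(63+80,0,111),-99.7)"
```

```text
now [ 0.5348 -0.2599  0.1095] [-90.01  -0.   -99.7 ] t 6.4 F [-0.7  0.4 -1.3] w 0.0479
goal [ 0.6137 -0.2733  0.111 ] shift now-frame [-0.1 -1.5 80. ] goal-frame [-0.1 -1.5 80. ] turn [ 0.01 -0.    0.  ]
```

View pics/z4.png

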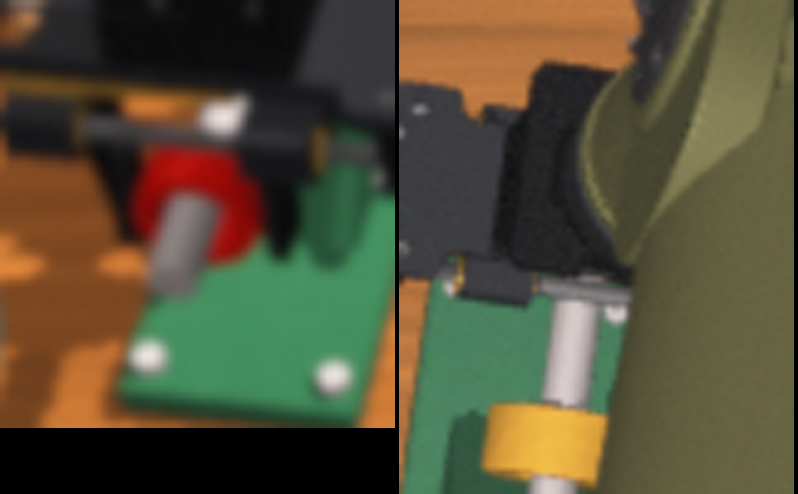

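The lift force of about -1.5 N is the collar's full weight, so it hangs clear of the bar. Next I slide it off.

Call:
{"fn": "carry_out", "kwargs": {"targets": [[[0,0,4],[0,0,0]],[[0,0,6],[0,0,0]],[[0,0,6],[0,0,0]],[[0,0,6],[0,0,0]],[[0,0,6],[0,0,0]],[[0,0,6],[0,0,0]],[[0,0,6],[0,0,0]]]}}

```text
time_s: 7.1
tool_pos: [0.5748, -0.2668, 0.1094]
tool_rot: [-90.0, 0.0, -99.7]
force: [0.6, -0.4, -1.5]
grip_width: 0.0477
```

Call:
{"fn": "carry_out", "kwargs": {"targets": [[[0,0,6],[0,0,0]],[[0,0,6],[0,0,0]],[[0,0,8],[0,0,0]],[[0,0,8],[0,0,0]],[[0,0,8],[0,0,0]],[[0,0,8],[0,0,0]],[[0,0,0],[0,0,0]],[[0,0,0],[0,0,0]]]}}

```text
time_s: 7.9
tool_pos: [0.6176, -0.274, 0.1093]
tool_rot: [-90.0, 0.0, -99.7]
force: [0.7, 0.5, -2.5]
grip_width: 0.0481
```

```bash
python3 look.py 5 200 150 290 260 370 130 450 250; python3 -c "
from g import *
go(T(50,0,150),-85.95)"
```

```text
now [ 0.6173 -0.2742  0.1094] [-9.003e+01 -1.000e-02 -9.971e+01] t 8.0 F [-0.2  0.5 -2. ] w 0.0484
goal [0.5288 0.0088 0.15  ] shift now-frame [-264.   -40.5 -135. ] goal-frame [-288.6  -40.6  -68.3] turn [ 3.000e-02 -1.376e+01  1.000e-02]
```

View pics/z5.png

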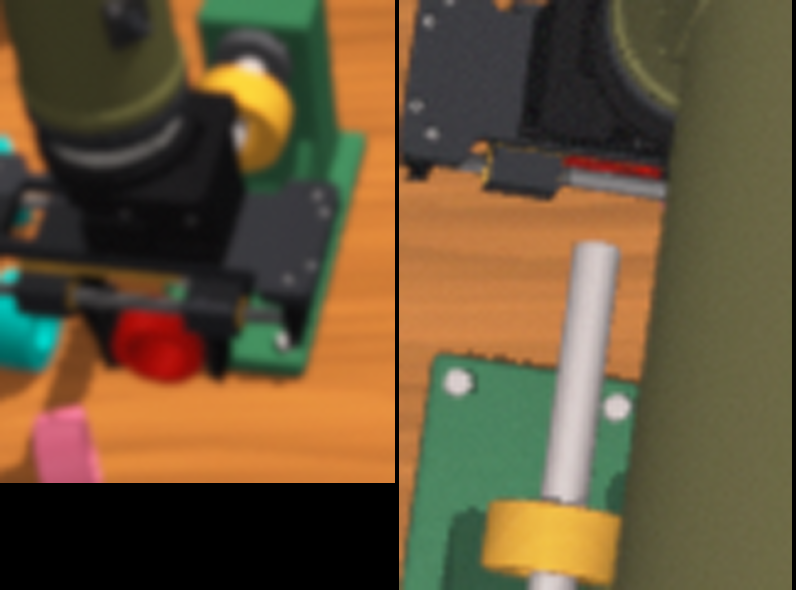

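The collar is off the bar and held at scene (236,228), and the brass ring hasn't moved. Next I carry the collar to the tray.

Call:
{"fn": "carry_out", "kwargs": {"targets": [[[0,-10,0],[0,0,0]],[[0,-15,0],[0,-3.5,0]],[[0,-15.6,0],[0,-3.5,0]],[[-10,0,0],[0,-3.5,0]],[[-18,0,0],[0,-3.26,0]],[[-20,0,-4],[0,0,0]],[[-20,0,-6],[0,0,0]],[[-20,0,-6],[0,0,0]],[[-20,0,-6],[0,0,0]],[[-20,0,-6],[0,0,0]],[[-20,0,-6],[0,0,0]],[[-20,0,-6],[0,0,0]]]}}

```text
time_s: 9.2
tool_pos: [0.5673, -0.1073, 0.1502]
tool_rot: [-90.0, -0.0, -85.9]
force: [0.5, 0.3, -0.3]
grip_width: 0.0477
```

Call:
{"fn": "carry_out", "kwargs": {"targets": [[[-20,0,-5],[0,0,0]],[[-20,0,-5],[0,0,0]],[[-20,0,-5],[0,0,0]],[[-20,0,-5],[0,0,0]],[[-20,0,0],[0,0,0]],[[-10,0,0],[0,0,0]],[[0,0,0],[0,0,0]],[[0,0,0],[0,0,0]],[[0,0,0],[0,0,0]]]}}

```text
time_s: 10.1
tool_pos: [0.5405, -0.0024, 0.15]
tool_rot: [-90.0, -0.0, -86.1]
force: [-1.4, -0.2, -2.2]
grip_width: 0.0476
```

```bash
python3 look.py 6 280 120 420 270 220 150 350 310; python3 -c "
from g import *
go(T(50,0,10),-85.95)"
```

```text
now [ 0.5404 -0.0022  0.15  ] [-9.002e+01 -2.000e-02 -8.605e+01] t 10.2 F [ 1.   0.5 -0.4] w 0.0478
goal [0.5288 0.0088 0.01  ] shift now-frame [-11.9 140.  -10.8] goal-frame [-11.9 140.  -10.8] turn [ 0.02 -0.1   0.02]
```

View pics/z6.png

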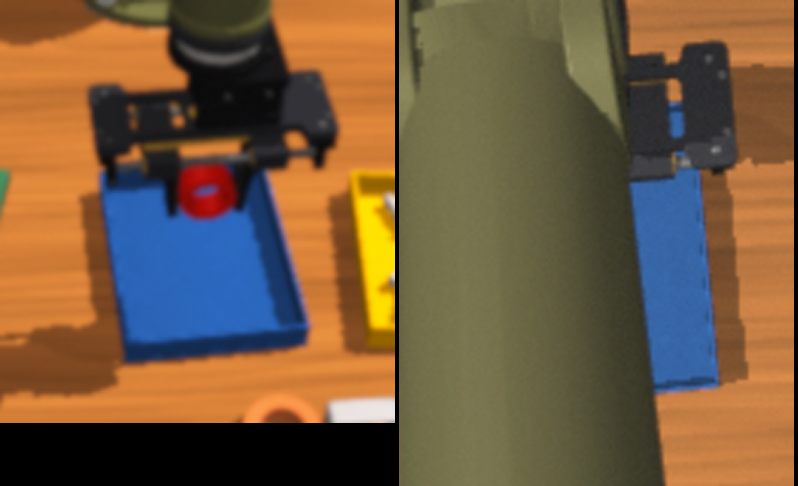

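Call:
{"fn": "carry_out", "kwargs": {"targets": [[[-6,0,-5.5],[0,0,0]],[[-6,6,-5.3],[0,0,0]],[[0,20,0],[0,0,0]],[[0,20,0],[0,0,0]],[[0,20,0],[0,0,0]],[[0,20,0],[0,0,0]],[[0,15,0],[0,0,0]],[[0,12,0],[0,0,0]],[[0,8,0],[0,0,0]],[[0,5,0],[0,0,0]],[[0,0,0],[0,0,0]],[[0,0,0],[0,0,0]]]}}

```text
time_s: 11.4
tool_pos: [0.5292, 0.0103, 0.0246]
tool_rot: [-89.9, -0.0, -85.9]
force: [-1.3, -0.3, -2.0]
grip_width: 0.0475
```

Call:
{"fn": "carry_out", "kwargs": {"targets": [[[0,1,0],[0,0,0]],[[0,1,0],[0,0,0]],[[0,1,0],[0,0,0]],[[0,0,0],[0,0,0]],[[0,0,0],[0,0,0]]]}}

```text
time_s: 11.9
tool_pos: [0.5287, 0.0102, 0.0211]
tool_rot: [-90.0, -0.0, -85.9]
force: [0.4, 0.0, -1.9]
grip_width: 0.048
```

Call:
{"fn": "carry_out", "kwargs": {"targets": [[[0,2,0],[0,0,0]],[[0,2,0],[0,0,0]],[[0,2,0],[0,0,0]],[[0,2,0],[0,0,0]],[[0,1,0],[0,0,0]],[[0,1,0],[0,0,0]],[[0,0,0],[0,0,0]],[[0,0,0],[0,0,0]]]}}

```text
time_s: 12.7
tool_pos: [0.5288, 0.0102, 0.0111]
tool_rot: [-90.0, -0.0, -85.9]
force: [0.7, -0.2, -1.7]
grip_width: 0.048
```

Call:
{"fn": "carry_out", "kwargs": {"targets": [[[0,1,0],[0,0,0]],[[0,0.5,0],[0,0,0]],[[0,0,0],[0,0,0]],[[0,0,0],[0,0,0]]]}}

```text
time_s: 13.1
tool_pos: [0.5287, 0.0102, 0.0096]
tool_rot: [-90.0, -0.0, -85.9]
force: [0.5, 0.0, -2.6]
grip_width: 0.0478
```

Call:
{"fn": "carry_out", "kwargs": {"targets": [[[0,0.5,0],[0,0,0]],[[0,0.5,0],[0,0,0]],[[0,0,0],[0,0,0]],[[0,0,0],[0,0,0]]]}}

```text
time_s: 13.5
tool_pos: [0.5287, 0.0102, 0.0086]
tool_rot: [-90.0, -0.0, -85.9]
force: [0.7, 0.5, -1.6]
grip_width: 0.0477
```

Call:
{"fn": "carry_out", "kwargs": {"targets": [[[0,0.5,0],[0,0,0]],[[0,0.5,0],[0,0,0]],[[0,0,0],[0,0,0]],[[0,0,0],[0,0,0]]]}}

```text
time_s: 13.9
tool_pos: [0.5287, 0.0102, 0.0076]
tool_rot: [-90.0, -0.0, -85.9]
force: [-0.2, 0.3, -1.6]
grip_width: 0.0477
```

Call:
{"fn": "carry_out", "kwargs": {"targets": [[[0,0.5,0],[0,0,0]],[[0,0.5,0],[0,0,0]],[[0,0,0],[0,0,0]],[[0,0,0],[0,0,0]]]}}

```text
time_s: 14.3
tool_pos: [0.5288, 0.0102, 0.0068]
tool_rot: [-90.0, -0.0, -85.9]
force: [-1.1, 0.1, 1.6]
grip_width: 0.0479
```

The force rose to +1.6 N, so the collar is touching the floor. I'll ease the grip and then open a little.

Call:
{"fn": "carry_out", "kwargs": {"targets": [[[0,0,0],[0,0,0]],[[0,0,0],[0,0,0]],[[0,0,0],[0,0,0]]], "squeeze": 3}}

```text
time_s: 14.6
tool_pos: [0.5288, 0.0102, 0.0068]
tool_rot: [-90.0, -0.0, -85.9]
force: [-1.8, -0.3, 2.5]
grip_width: 0.0488
```

Call:
{"fn": "carry_out", "kwargs": {"targets": [[[0,0,0],[0,0,0]],[[0,0,0],[0,0,0]],[[0,0,0],[0,0,0]],[[0,0,0],[0,0,0]]], "jaw": 0.65}}

```text
time_s: 15.0
tool_pos: [0.5287, 0.0101, 0.0065]
tool_rot: [-90.0, -0.0, -85.9]
force: [0.4, -0.1, 0.1]
grip_width: 0.0561
```

```bash
python3 look.py 7 300 160 400 260 220 150 350 310
```

```text
(no output)
```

View pics/z7.png

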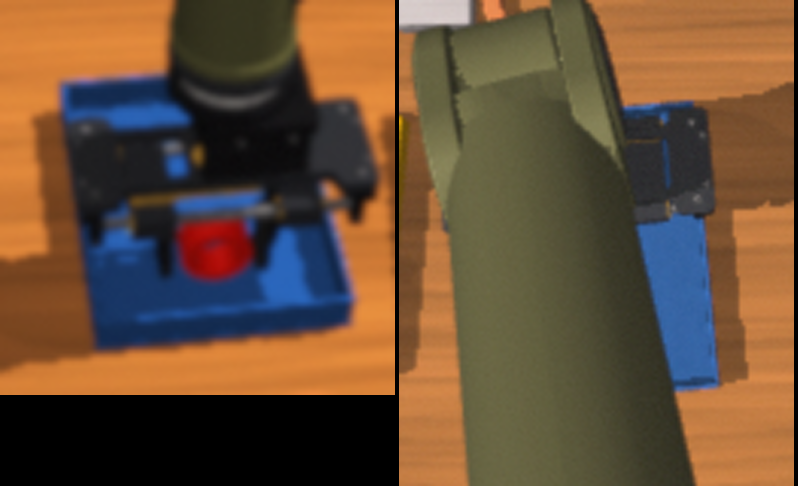

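The collar stands on the tray floor between the open fingers, at scene (354,223). I open fully, wait to see whether it rolls, then rise straight up.

Call:
{"fn": "carry_out", "kwargs": {"targets": [[[0,0,0],[0,0,0]],[[0,0,0],[0,0,0]],[[0,0,0],[0,0,0]],[[0,0,0],[0,0,0]],[[0,0,0],[0,0,0]]], "jaw": 1}}

```text
time_s: 15.6
tool_pos: [0.5287, 0.0102, 0.0066]
tool_rot: [-90.0, -0.0, -85.9]
force: [0.6, 0.1, 0.1]
grip_width: 0.0846
```

```bash
python3 look.py 8 300 160 400 260 220 150 350 310
```

```text
(no output)
```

View pics/z8.png

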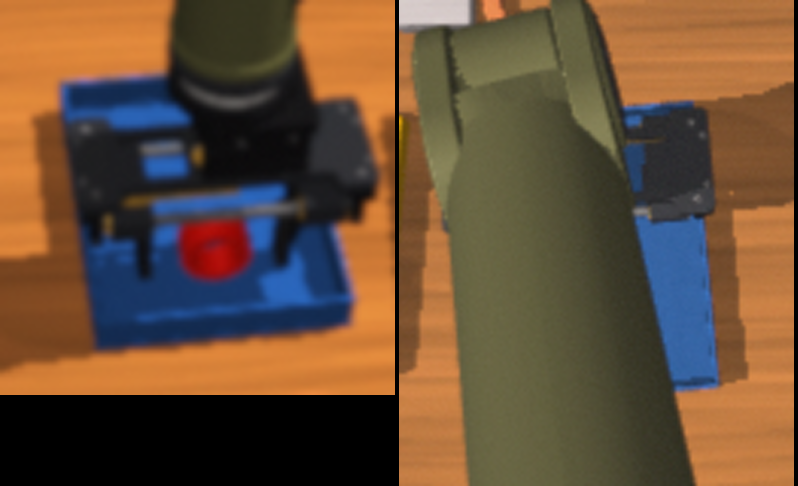

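Call:
{"fn": "carry_out", "kwargs": {"targets": [[[0,-8,0],[0,0,0]],[[0,-15,0],[0,0,0]],[[0,-25,0],[0,0,0]],[[0,-30,0],[0,0,0]],[[0,-30,0],[0,0,0]],[[0,-30,0],[0,0,0]],[[0,-30,0],[0,0,0]],[[0,-30,0],[0,0,0]],[[0,-30,0],[0,7,0]],[[0,0,0],[0,6.8,0]],[[0,0,0],[0,0,0]],[[0,0,0],[0,0,0]]]}}

```text
time_s: 16.9
tool_pos: [0.5284, 0.0103, 0.235]
tool_rot: [-90.0, -0.0, -99.6]
force: [-0.7, -0.3, -0.7]
grip_width: 0.0871
```

```bash
python3 -c "
from g import *
go(S(-24,0,225),-99.7)"
```

```text
now [0.5284 0.0103 0.235 ] [-9.000e+01 -2.000e-02 -9.957e+01] t 16.9 F [-0.7 -0.3 -0.7] w 0.0871
goal [ 0.449  -0.2452  0.225 ] shift now-frame [265.1  10.1 -35.7] goal-frame [265.2  10.  -35.1] turn [-0.    0.13  0.02]
```

Call:
{"fn": "carry_out", "kwargs": {"targets": [[[24,0,-3],[0,0.13,0]],[[24,0,-3],[0,0,0]],[[24,0,-3],[0,0,0]],[[24,0,-3],[0,0,0]],[[24,0,-3],[0,0,0]],[[24,0,-3],[0,0,0]],[[24,0,-3],[0,0,0]],[[24,0,-3],[0,0,0]],[[24,0,-3],[0,0,0]],[[24,0,-3],[0,0,0]],[[20,0,-3],[0,0,0]],[[5,0,-2],[0,0,0]]]}}

```text
time_s: 18.1
tool_pos: [0.4472, -0.2471, 0.2338]
tool_rot: [-90.1, -0.0, -100.0]
force: [-0.3, -0.1, -0.3]
grip_width: 0.0872
```

Call:
{"fn": "carry_out", "kwargs": {"targets": [[[0,10,0],[0,0,0]],[[0,20,0],[0,0,0]],[[0,20,0],[0,0,0]],[[0,10,0],[0,0,0]],[[0,0,0],[0,0,0]],[[0,0,0],[0,0,0]]]}}

```text
time_s: 18.7
tool_pos: [0.4493, -0.2442, 0.1749]
tool_rot: [-90.0, 0.0, -99.8]
force: [-0.3, 0.3, 1.0]
grip_width: 0.087
```

```bash
python3 look.py 9 205 100 385 260 370 150 450 280;python3 -c "
from g import *
go(S(-24,0,105),-99.7)"
```

```text
now [ 0.4497 -0.2449  0.1757] [-8.990e+01 -4.000e-02 -9.984e+01] t 18.8 F [0.1 0.3 0.5] w 0.087
goal [ 0.449  -0.2452  0.105 ] shift now-frame [ 0.3 70.7 -0.7] goal-frame [ 0.4 70.7 -0.6] turn [-0.1  -0.14  0.04]
```

View pics/z9.png

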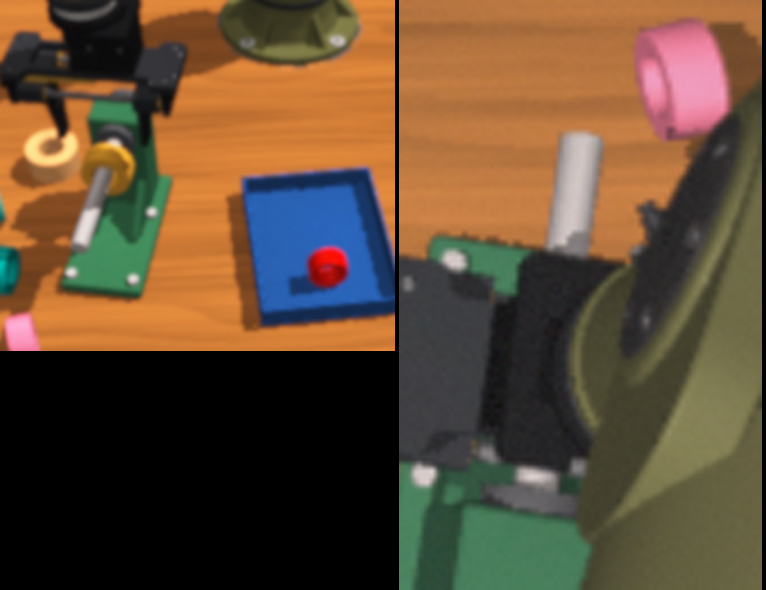

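The collar stands still in the tray at scene (354,222), and the gripper is centred over the brass ring at (254,172). Next I lower it.

Call:
{"fn": "carry_out", "kwargs": {"targets": [[[0,10,0],[0,0,0]],[[0,10,0],[0,0,0]],[[0,10,0],[0,0,0]],[[0,10,0],[0,0,0]],[[0,10,0],[0,0,0]],[[0,10,0],[0,0,0]],[[0,9.5,0],[0,0,0]],[[0,0,0],[0,0,0]],[[0,0,0],[0,0,0]]]}}

```text
time_s: 19.7
tool_pos: [0.4488, -0.2448, 0.105]
tool_rot: [-90.0, 0.0, -99.9]
force: [0.9, -1.1, -1.1]
grip_width: 0.0868
```

```bash
python3 look.py 10 205 120 305 240 370 150 450 280;python3 -c "
from g import *
go(S(-24,0,105),-99.7)"
```

```text
now [ 0.4493 -0.2451  0.1056] [-8.995e+01 -2.000e-02 -9.987e+01] t 19.8 F [ 0.4 -0.4 -1. ] w 0.0871
goal [ 0.449  -0.2452  0.105 ] shift now-frame [ 0.1  0.6 -0.2] goal-frame [ 0.1  0.6 -0.2] turn [-0.05 -0.17  0.02]
```

View pics/z10.png

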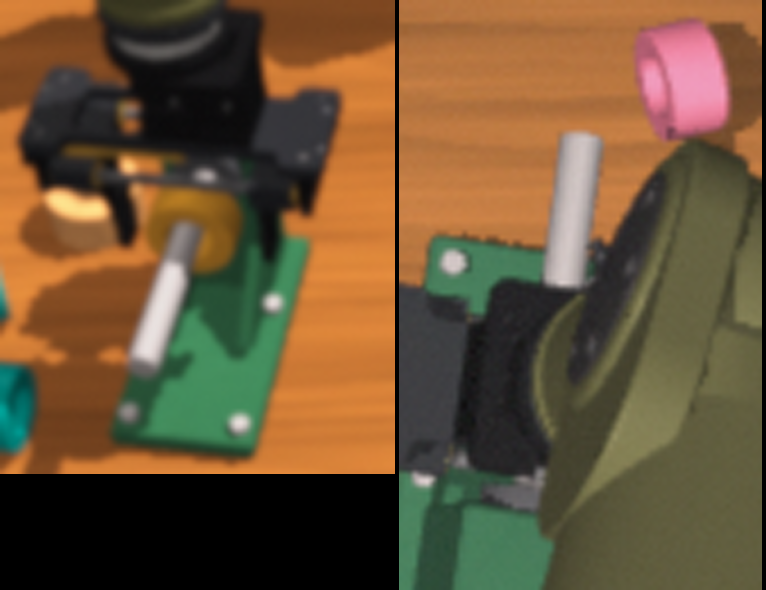

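Call:
{"fn": "carry_out", "kwargs": {"targets": [[[0,0,0],[0,0,0]],[[0,0,0],[0,0,0]],[[0,0,0],[0,0,0]],[[0,0,0],[0,0,0]],[[0,0,0],[0,0,0]],[[0,0,0],[0,0,0]]], "jaw": 0, "squeeze": 35}}

```text
time_s: 20.4
tool_pos: [0.4488, -0.2452, 0.1052]
tool_rot: [-90.0, -0.0, -99.9]
force: [-0.4, -0.2, 0.2]
grip_width: 0.0597
```

Call:
{"fn": "carry_out", "kwargs": {"targets": [[[0,-2,0],[0,0,0]],[[0,-2,0],[0,0,0]],[[0,-2,0],[0,0,0]],[[0,0,0],[0,0,0]],[[0,0,0],[0,0,0]],[[0,0,0],[0,0,0]]]}}

```text
time_s: 21.0
tool_pos: [0.4487, -0.2448, 0.111]
tool_rot: [-90.0, 0.0, -99.9]
force: [-0.5, -0.5, -4.5]
grip_width: 0.0597
```

```bash
python3 -c "
from g import *
go(S(-24,0,111),-99.7)"
```

```text
now [ 0.4487 -0.2448  0.111 ] [-90.01   0.   -99.87] t 21.0 F [-0.5 -0.5 -4.5] w 0.0597
goal [ 0.449  -0.2452  0.111 ] shift now-frame [0.3 0.  0.4] goal-frame [0.3 0.  0.4] turn [ 0.01 -0.17 -0.  ]
```

The 4.5 N load is the ring's weight, so it is clear of the bar. Next I slide it off in stages, watching the force.

Call:
{"fn": "carry_out", "kwargs": {"targets": [[[0,0,3],[0,-0.17,0]],[[0,0,6],[0,0,0]],[[0,0,6],[0,0,0]],[[0,0,6],[0,0,0]],[[0,0,6],[0,0,0]],[[0,0,6],[0,0,0]],[[0,0,6],[0,0,0]],[[0,0,6],[0,0,0]],[[0,0,5],[0,0,0]]]}}

```text
time_s: 21.9
tool_pos: [0.4987, -0.2534, 0.1111]
tool_rot: [-90.0, -0.0, -99.7]
force: [-0.4, -0.4, -3.3]
grip_width: 0.0602
```

```bash
python3 -c "
from g import *
go(S(141,0,111),-99.7)"
```

```text
now [ 0.4987 -0.2534  0.1111] [-90.   -0.  -99.7] t 21.9 F [-0.4 -0.4 -3.3] w 0.0602
goal [ 0.6117 -0.273   0.111 ] shift now-frame [2.000e-01 1.000e-01 1.147e+02] goal-frame [2.000e-01 1.000e-01 1.147e+02] turn [-0. -0.  0.]
```

Call:
{"fn": "carry_out", "kwargs": {"targets": [[[0,0,5],[0,0,0]],[[0,0,7],[0,0,0]],[[0,0,7],[0,0,0]],[[0,0,7],[0,0,0]],[[0,0,7],[0,0,0]],[[0,0,7],[0,0,0]],[[0,0,7],[0,0,0]],[[0,0,7],[0,0,0]],[[0,0,7],[0,0,0]]]}}

```text
time_s: 22.8
tool_pos: [0.5588, -0.2637, 0.1111]
tool_rot: [-90.0, -0.0, -99.7]
force: [0.1, 0.4, -3.0]
grip_width: 0.0595
```

Call:
{"fn": "carry_out", "kwargs": {"targets": [[[0,0,7],[0,0,0]],[[0,0,7],[0,0,0]],[[0,0,7],[0,0,0]],[[0,0,7],[0,0,0]],[[0,0,7],[0,0,0]],[[0,0,7],[0,0,0]],[[0,0,7],[0,0,0]],[[0,0,7],[0,0,0]],[[0,0,0],[0,0,0]],[[0,0,0],[0,0,0]]]}}

```text
time_s: 23.8
tool_pos: [0.6134, -0.273, 0.111]
tool_rot: [-90.0, 0.0, -99.7]
force: [-0.4, -0.2, -3.1]
grip_width: 0.0597
```

```bash
python3 look.py 11 205 120 385 260 370 130 450 260;python3 -c "
from g import *
go(T(-15,0,160),-85.95)"
```

```text
now [ 0.6131 -0.2731  0.1111] [-9.003e+01 -1.000e-02 -9.971e+01] t 23.9 F [-0.3 -0.5 -3.9] w 0.0599
goal [0.4639 0.0042 0.16  ] shift now-frame [-248.2  -48.9 -193.8] goal-frame [-287.2  -48.9 -129.2] turn [  0.03 -13.76   0.  ]
```

View pics/z11.png

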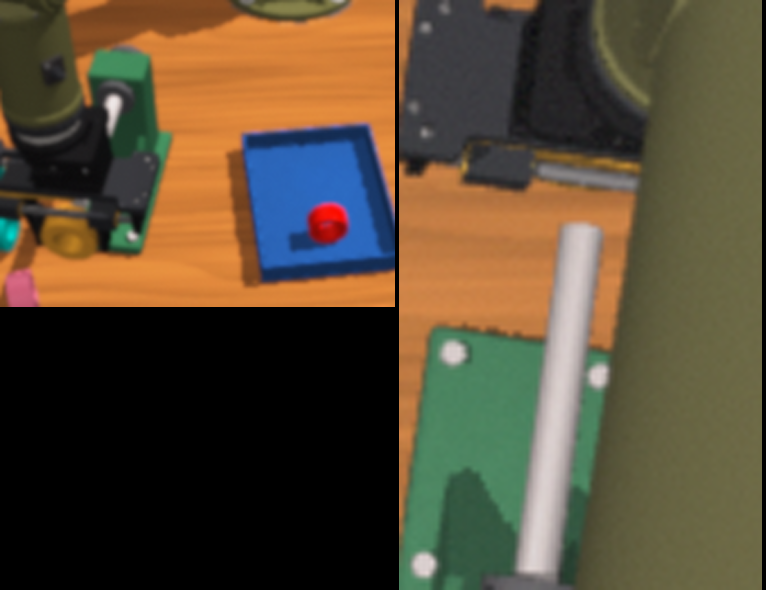

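Call:
{"fn": "carry_out", "kwargs": {"targets": [[[0,-15,0],[0,0,0]],[[0,-17,0],[0,-4,0]],[[0,-17,0],[0,-4,0]],[[-10,0,0],[0,-4,0]],[[-17,0,0],[0,-1.76,0]],[[-20,0,-8],[0,0,0]],[[-20,0,-11],[0,0,0]],[[-20,0,-11],[0,0,0]],[[-20,0,-11],[0,0,0]],[[-20,0,-11],[0,0,0]],[[-20,0,-11],[0,0,0]],[[-20,0,-11],[0,0,0]]]}}

```text
time_s: 25.1
tool_pos: [0.5283, -0.1096, 0.1604]
tool_rot: [-90.0, -0.0, -85.9]
force: [0.1, 0.3, -2.3]
grip_width: 0.0597
```

Call:
{"fn": "carry_out", "kwargs": {"targets": [[[-20,0,-11],[0,0,0]],[[-20,0,-11],[0,0,0]],[[-20,0,-11],[0,0,0]],[[-20,0,-8],[0,0,0]],[[-20,0,-6],[0,0,0]],[[-10,0,-3],[0,0,0]],[[0,0,0],[0,0,0]],[[0,0,0],[0,0,0]]]}}

```text
time_s: 25.9
tool_pos: [0.472, -0.006, 0.1603]
tool_rot: [-90.0, -0.1, -86.0]
force: [-0.4, -0.8, -3.0]
grip_width: 0.0599
```

```bash
python3 look.py 12 290 120 420 260 220 150 350 310;python3 -c "
from g import *
go(T(-15,0,15),-85.95)"
```

```text
now [ 0.472  -0.0066  0.1601] [-8.999e+01 -2.000e-02 -8.604e+01] t 26.0 F [ 0.3 -0.9 -4.2] w 0.0598
goal [0.4639 0.0042 0.015 ] shift now-frame [-11.4 145.1  -7.3] goal-frame [-11.4 145.1  -7.3] turn [-0.01 -0.09  0.02]
```

View pics/z12.png

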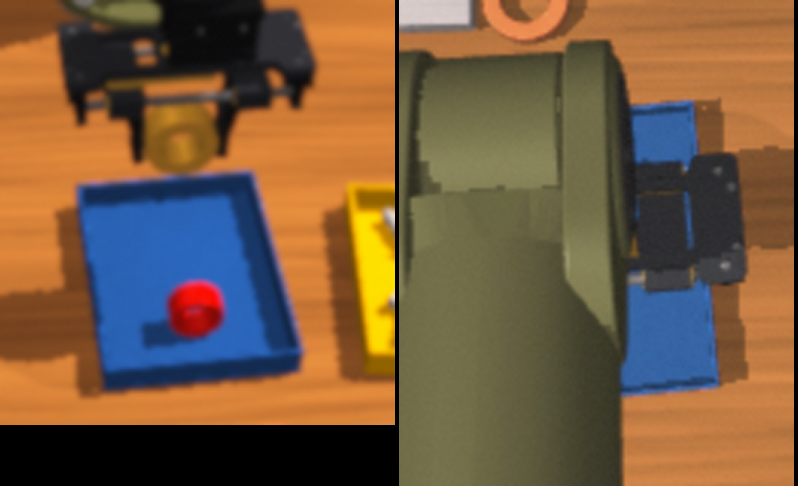

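The ring is held over the tray, and the collar is still at (354,221). Next I lower the ring.

Call:
{"fn": "carry_out", "kwargs": {"targets": [[[-6,0,-4],[0,0,0]],[[-5.4,5,-3.3],[0,0,0]],[[0,20,0],[0,0,0]],[[0,20,0],[0,0,0]],[[0,20,0],[0,0,0]],[[0,20,0],[0,0,0]],[[0,20,0],[0,0,0]],[[0,15,0],[0,0,0]],[[0,10,0],[0,0,0]],[[0,5,0],[0,0,0]],[[0,0,0],[0,0,0]],[[0,0,0],[0,0,0]]]}}

```text
time_s: 27.2
tool_pos: [0.4642, 0.0054, 0.0257]
tool_rot: [-89.9, -0.0, -85.9]
force: [0.6, -0.3, -2.8]
grip_width: 0.06
```

Call:
{"fn": "carry_out", "kwargs": {"targets": [[[0,2,0],[0,0,0]],[[0,2,0],[0,0,0]],[[0,1,0],[0,0,0]],[[0,1,0],[0,0,0]],[[0,0.5,0],[0,0,0]],[[0,0,0],[0,0,0]],[[0,0,0],[0,0,0]]]}}

```text
time_s: 27.9
tool_pos: [0.4636, 0.0054, 0.0186]
tool_rot: [-90.0, -0.0, -85.9]
force: [0.2, -0.1, -3.4]
grip_width: 0.0597
```

Call:
{"fn": "carry_out", "kwargs": {"targets": [[[0,0.5,0],[0,0,0]],[[0,0.5,0],[0,0,0]],[[0,0.5,0],[0,0,0]],[[0,0.5,0],[0,0,0]],[[0,0,0],[0,0,0]],[[0,0,0],[0,0,0]]]}}

```text
time_s: 28.5
tool_pos: [0.4636, 0.0054, 0.0166]
tool_rot: [-90.0, -0.0, -85.9]
force: [-0.2, -0.4, -3.3]
grip_width: 0.0596
```

Call:
{"fn": "carry_out", "kwargs": {"targets": [[[0,0.5,0],[0,0,0]],[[0,0.5,0],[0,0,0]],[[0,0,0],[0,0,0]],[[0,0,0],[0,0,0]]]}}

```text
time_s: 28.9
tool_pos: [0.4636, 0.0053, 0.0156]
tool_rot: [-90.0, -0.0, -85.9]
force: [0.2, 0.0, -3.7]
grip_width: 0.0597
```

Call:
{"fn": "carry_out", "kwargs": {"targets": [[[0,0.5,0],[0,0,0]],[[0,0.5,0],[0,0,0]],[[0,0,0],[0,0,0]],[[0,0,0],[0,0,0]]]}}

```text
time_s: 29.3
tool_pos: [0.4635, 0.0054, 0.0146]
tool_rot: [-90.0, -0.0, -85.9]
force: [0.7, -0.4, -3.2]
grip_width: 0.0599
```

Call:
{"fn": "carry_out", "kwargs": {"targets": [[[0,0.4,0],[0,0,0]],[[0,0,0],[0,0,0]],[[0,0,0],[0,0,0]]]}}

```text
time_s: 29.6
tool_pos: [0.4636, 0.0054, 0.0145]
tool_rot: [-90.0, -0.0, -85.9]
force: [-2.0, 0.2, 1.4]
grip_width: 0.0602
```

The ring is on the floor at TCP height 14.5 mm, against the 14.7 mm I expected. I ease the grip and open.

Call:
{"fn": "carry_out", "kwargs": {"targets": [[[0,0,0],[0,0,0]],[[0,0,0],[0,0,0]],[[0,0,0],[0,0,0]]], "squeeze": 3}}

```text
time_s: 29.9
tool_pos: [0.4637, 0.0054, 0.0144]
tool_rot: [-90.0, -0.0, -85.9]
force: [-2.0, 0.4, 1.8]
grip_width: 0.0608
```

Call:
{"fn": "carry_out", "kwargs": {"targets": [[[0,0,0],[0,0,0]],[[0,0,0],[0,0,0]],[[0,0,0],[0,0,0]],[[0,0,0],[0,0,0]]], "jaw": 0.78}}

```text
time_s: 30.3
tool_pos: [0.4638, 0.0054, 0.0143]
tool_rot: [-90.0, -0.0, -85.9]
force: [0.1, -0.6, 0.1]
grip_width: 0.0675
```

Call:
{"fn": "carry_out", "kwargs": {"targets": [[[0,0,0],[0,0,0]],[[0,0,0],[0,0,0]],[[0,0,0],[0,0,0]],[[0,0,0],[0,0,0]],[[0,0,0],[0,0,0]]], "jaw": 1}}

```text
time_s: 30.8
tool_pos: [0.4636, 0.0054, 0.0142]
tool_rot: [-90.0, -0.0, -85.9]
force: [0.0, 0.7, 0.5]
grip_width: 0.0861
```

```bash
python3 look.py 13 300 150 400 260 220 150 350 310
```

```text
(no output)
```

View pics/z13.png

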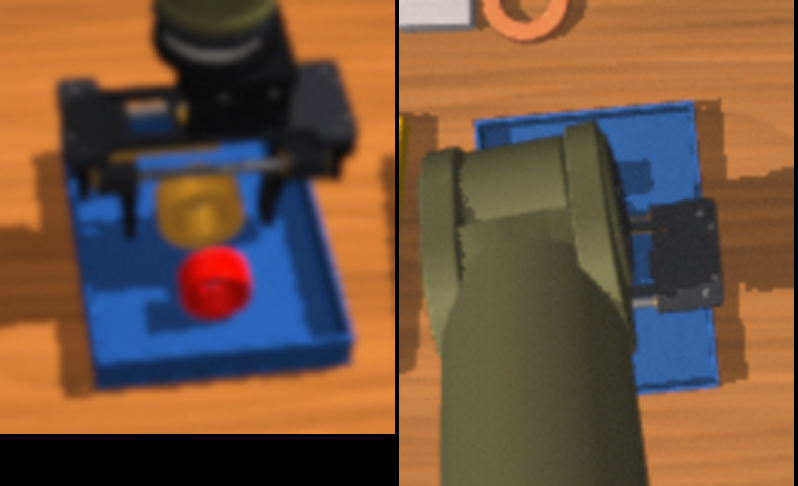

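The ring is at scene (351,203) between the open fingers and the collar at (354,222). Next I retreat straight up, then aside.

Call:
{"fn": "carry_out", "kwargs": {"targets": [[[0,-8,0],[0,0,0]],[[0,-15,0],[0,0,0]],[[0,-25,0],[0,0,0]],[[0,-30,0],[0,0,0]],[[0,-30,0],[0,0,0]],[[0,-30,0],[0,0,0]],[[0,-30,0],[0,0,0]],[[0,-30,0],[0,0,0]],[[0,-10,0],[0,0,0]]]}}

```text
time_s: 31.8
tool_pos: [0.4653, 0.0056, 0.226]
tool_rot: [-89.7, -0.1, -85.9]
force: [0.1, 0.8, 0.3]
grip_width: 0.0872
```

Call:
{"fn": "carry_out", "kwargs": {"targets": [[[-20,0,0],[0,0,0]],[[-25,0,0],[0,0,0]],[[-25,0,0],[0,0,0]],[[-25,0,0],[0,0,0]],[[-25,0,0],[0,0,0]],[[-25,0,0],[0,0,0]],[[-25,0,0],[0,0,0]],[[-25,0,0],[0,0,0]],[[-20,0,0],[0,0,0]],[[-10,0,0],[0,0,0]],[[0,0,0],[0,0,0]],[[0,0,0],[0,0,0]]]}}

```text
time_s: 33.0
tool_pos: [0.4477, 0.2288, 0.2218]
tool_rot: [-90.0, -0.1, -86.0]
force: [-0.1, 0.2, 0.3]
grip_width: 0.0869
```

```bash
cat > fin.py <<'E'
from g import *
# sub-pixel centroids in two pictures
def cen(n):
    im=env.read_camera(n)[:,:,::-1].copy();H=cv2.cvtColor(im,cv2.COLOR_BGR2HSV)
    b=(np.s_[180:245],np.s_[315:390]) if n=="scene" else (np.s_[185:285],np.s_[245:326])
    o=[]
    for m in(((H[...,0]<6)|(H[...,0]>174))&(H[...,1]>180),(H[...,0]>14)&(H[...,0]<30)&(H[...,1]>120)):
        y,x=np.nonzero(m[b]);o+=[len(x),round(float(x.mean()+b[1].start),1),round(float(y.mean()+b[0].start),1)] if len(x) else [0]
    print(n,o)
for _ in range(5):
    for n in("scene","top"):cen(n)
print(env.get_obs()["time_s"])
E
python3 fin.py; python3 look.py 14 300 150 400 260 220 150 350 310
```

```text
scene [237, 353.9, 221.3, 349, 350.0, 201.3]
top [214, 281.5, 210.2, 322, 283.6, 237.6]
scene [238, 353.8, 221.3, 345, 349.9, 201.3]
top [214, 281.4, 210.2, 323, 283.5, 237.6]
scene [238, 353.8, 221.3, 347, 349.8, 201.3]
top [216, 281.5, 210.2, 322, 283.5, 237.6]
scene [238, 353.8, 221.3, 344, 349.9, 201.4]
top [215, 281.5, 210.2, 321, 283.6, 237.6]
scene [238, 353.8, 221.3, 346, 349.8, 201.3]
top [215, 281.5, 210.2, 320, 283.6, 237.7]
33.5
```

View pics/z14.png

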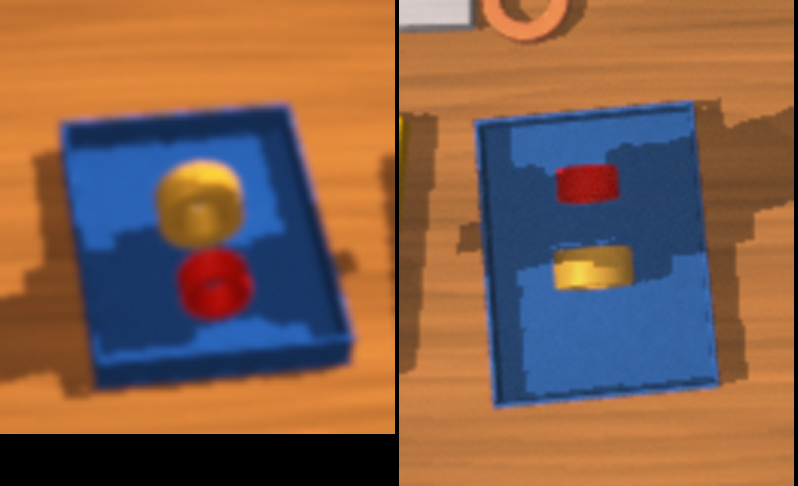

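Both parts stand in the blue tray, the collar at top (281,210) and the ring at (284,238). I'll wait 2 s and check for any drift.

Call:
{"fn": "carry_out", "kwargs": {"targets": [[[0,0,0],[0,0,0]],[[0,0,0],[0,0,0]],[[0,0,0],[0,0,0]],[[0,0,0],[0,0,0]],[[0,0,0],[0,0,0]],[[0,0,0],[0,0,0]],[[0,0,0],[0,0,0]],[[0,0,0],[0,0,0]],[[0,0,0],[0,0,0]],[[0,0,0],[0,0,0]],[[0,0,0],[0,0,0]],[[0,0,0],[0,0,0]]]}}

```text
time_s: 34.8
tool_pos: [0.4477, 0.2298, 0.2222]
tool_rot: [-90.0, -0.0, -85.9]
force: [0.2, 0.3, -0.6]
grip_width: 0.0871
```

```bash
python3 fin.py | tail -3
```

```text
scene [237, 353.8, 221.3, 344, 349.9, 201.3]
top [215, 281.5, 210.2, 320, 283.7, 237.5]
35.3
```

Neither part has moved, so I hand the job in.

```bash
python3 -c "
from cell import env
print(env.sign_off())"
```

```text
the job is handed in; nothing more can be done
None
```

I slid the red collar off the bar and set it down in the blue tray. Then I took off the brass ring and set it down about 65 mm from the collar in the same tray. Both were lowered until they touched the floor (under 3 N), and I eased the grip before opening. I handed the job in at about 35 s of the 64 s allowed.

- **Last checks:** both parts stand upright on their rims in the tray. Their image positions stayed within about 0.2 px over about 2 s in both cameras. The gripper is open and was about 0.22 m away from them to the side, touching nothing.
- **Disagreement:** fitting the stand and tray from the camera images put their bases about 4 mm below the bench. I used z = 0 instead. The floor contacts and the part weights felt at the lifts agreed with that.
- **Failed check:** matching the collar's outline in the pictures worked poorly because the bar hides part of it. I set its position along the bar (63 mm) from an overlay on the picture. The even straddle seen before closing and the 47.7 mm grip width (48 mm part) bore that out.

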